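Put the ravioli stamps away in reverse order

ROBOT

A 7-joint arm with a two-finger parallel gripper is mounted at the origin on the work surface. World frame = base frame: x ahead of the robot, y to its left, z up, the work surface at z = 0. Lengths are in mm, angles in rad, forces in N, time in s.
With the tool pointing down it reaches from about 425 to 875 mm from the base axis. Payload 4.7 kg.
Tool frame: the origin (TCP) lies midway between the tips of the shut fingers; the grasp point (between the pads) lies 19 mm behind it (robot.grasp_offset is the distance from the TCP to the grasp point, in mm); z points along the fingers, y is the line along which they close (so a half turn about z gives the same grasp; the last joint's range is limited). The gripper opens to 85 mm and grips with 20 to 120 N. Pads are 22 mm wide; open, the fingers measure 114 mm over their backs; the gripper's body (76 mm by 85 mm) begins 54 mm behind the grasp point. The pads swing forward as they close: fully open they stand 13 mm farther back than shut.
Start: joints at [-1.244, 0.321, -0.07, 1.45, 0.023, 1.371, -0.057], TCP at [200.048, 618.47, 231.349] pointing down, gripper open.
Joint ranges: [-2.86, 2.86], [-0.3, 2.09], [-1.38, 1.24], [0.06, 2.45], [-1.56, 4.7], [0.09, 2.05], [-2.69, 2.69]. Speed limits (rad/s): [2.57, 2.57, 3.14, 3.14, 3.14, 3.14, 3.14].

INTERFACE

Orientations are given as a rotation vector (axis times angle).
In Python, from bench import robot gives the robot as it stands.
- The arm moves only by the tool play_rows, never from a script. Its argument "steps" is a list of rows, each an object of numbers: "ax", "ay", "az": the turn, a rotation vector about the tool's x, y, z in rad; "x", "y", "z": the shift along the tool's x, y, z in mm; "grip": the finger opening in mm, from 0 to 85.4. A call has 1 to 8 rows; each row is the pose to reach, as a shift and turn from the pose commanded when the call began, along the tool's axes at that moment; what a row does not reach only later rows make up. A row lasts 1/10 s, in which the tool goes at most 50 mm and 8.59 degrees, less where a joint would pass 70% of its speed; a pose out of reach is approached as far as the arm can. A call with a gripper value outside its range is refused whole. The fingers move at their own pace and stop on an object; the grip force is fixed at half the most. Time passes only in rows, so rows that repeat a pose let the fingers close. It gives the time, the measured TCP pose, the force, the opening and the grip force at its end, in the units of the state.
- robot.read_state(): the state, without advancing time (a new reading comes with each control period).
- robot.grab_frame(name): name is "side" or "top" or "wrist"; returns a dict with "img" (420x560x3 uint8, red, green, blue), "vertical_fov" (degrees; the focal length in pixels is half the picture's height over the tangent of half this angle, whatever the lens; pixels are square), "cx", "cy" (the principal point, pixels), "distortion" ([k1, k2, p1, p2, k3] as OpenCV has them; the pictures are not rectified), "eye" and "attitude" of the camera in the world. Camera axes: x right, y down, z forward; pixel columns grow to the right and rows downward; lengths in mm; the calibration is good to about 2 mm. A picture is of the moment at which its call begins. There is no depth.
- robot.job_done(): hands the job in; it is judged then, once.
The state is a dict: "time_s": time; "joints": joint angles; "joint_vel": joint speeds; "effort": joint torques, N m; "tcp_pos": TCP position; "tool_rot": TCP orientation; "ft_force": force on the tool from outside, world axes, zero at the start; "moment": the same for the moment, N m; "opening": opening from 0.0 (shut) to 1.0 (fully open); "finger_force": force on a finger pad.
Only numpy, scipy, OpenCV 4.12 (cv2) and the standard library are available. Lean on these libraries where they do the work, as an engineer would, in place of code of your own. Each camera call takes 0.05 s, during which the arm holds its last target. There are 200 camera calls.

TASK

The ravioli stamps have dried: move all four from their cork pads on the white drying tray into the wooden rack, one to a compartment, in the reverse order, so that the stamp at the left end of the tray ends at the right end of the rack, the second from the left becomes the second from the right, and so on. Stand each upright on its cutter in the middle of its compartment, set it down gently rather than dropping it, and let go of it.

Things in the scene. Friction and masses are not known exactly. Their poses are not given: they have to be found in the camera images.
- stamp_large_round: Ravioli stamp, upright. Aluminium cutter: a round disc, 60 mm across, 22 mm high; above its middle a wooden handle: neck 16 mm across, then a cylindrical knob 26 mm across from 48 to 78 mm above the underside. Origin: centre of the underside, z up the handle. 60 to 230 g. Starts on pad_a, within 8 mm of its middle, any yaw.
- stamp_square: Ravioli stamp, upright. Aluminium cutter: a square block, 48 x 48 mm, 22 mm high; above its middle a wooden handle: neck 16 mm across, then a cylindrical knob 26 mm across from 48 to 78 mm above the underside. Origin: centre of the underside, z up the handle. 60 to 230 g. Starts on pad_b, within 8 mm of its middle, any yaw.
- stamp_small_round: Ravioli stamp, upright. Aluminium cutter: a small round disc, 38 mm across (the smallest stamp), 22 mm high; above its middle a wooden handle: neck 16 mm across, then a cylindrical knob 26 mm across from 48 to 78 mm above the underside. Origin: centre of the underside, z up the handle. 60 to 230 g. Starts on pad_c, within 8 mm of its middle, any yaw.
- stamp_oblong: Ravioli stamp, upright. Aluminium cutter: an oblong block, 62 mm along its own x and 30 mm along its own y, 22 mm high; above its middle a wooden handle: neck 16 mm across, then a cylindrical knob 26 mm across from 48 to 78 mm above the underside. Origin: centre of the underside, z up the handle. 60 to 230 g. Starts on pad_d, within 8 mm of its middle, any yaw.
- pad_a: Square cork pad, 80 x 80 x 4 mm, fixed on the drying tray, one of four alike in a row at 92 mm spacing, in an order that differs from start to start. stamp_large_round starts on it; the pad never moves, so it marks that stamp's place in the row. Origin: centre of its underside, 8 mm above the table; axes as the tray's.
- pad_b: Square cork pad, 80 x 80 x 4 mm, fixed on the drying tray, one of four alike in a row at 92 mm spacing, in an order that differs from start to start. stamp_square starts on it; the pad never moves, so it marks that stamp's place in the row. Origin: centre of its underside, 8 mm above the table; axes as the tray's.
- pad_c: Square cork pad, 80 x 80 x 4 mm, fixed on the drying tray, one of four alike in a row at 92 mm spacing, in an order that differs from start to start. stamp_small_round starts on it; the pad never moves, so it marks that stamp's place in the row. Origin: centre of its underside, 8 mm above the table; axes as the tray's.
- pad_d: Square cork pad, 80 x 80 x 4 mm, fixed on the drying tray, one of four alike in a row at 92 mm spacing, in an order that differs from start to start. stamp_oblong starts on it; the pad never moves, so it marks that stamp's place in the row. Origin: centre of its underside, 8 mm above the table; axes as the tray's.
- drying_tray: Low white tray under the cork pads, fixed, 92 mm along x, 382 mm along y, 8 mm high (pad tops 12 mm above the table). Origin: centre of its underside, on the table; y runs along the row, to the robot's left; pads centred at y = +138, +46, -46, -138 mm, x = 0. Either the nearer or the farther of the two racks.
- beech_rack: Wooden rack, empty at the start, fixed, 92 mm along x, 350 mm along y, with four open-topped compartments in a row, each 80 mm along y by 82 mm along x inside, centred at y = +129, +43, -43, -129 mm, x = 0. Floor 8 mm, wall tops 20 mm above the table. Origin: centre of its underside, on the table; y runs along the row, to the robot's left.
Not all that is in view belongs to the job. What is shaped like the stamp_large_round but green or yellow is not meant.

How it is judged:
By the outcome, as a careful person would: the job done as asked, in the order asked, and still so for the second after the job is handed in, with the robot touching nothing.
It also fails if it takes over 93 s, if anything falls off the work surface, if the arm or the gripper's body presses on something with over 40 N, if the wrist force passes 120 N, or if a joint passes its speed limit or range.

## Working session

There is one attempt and no reset: what is moved stays moved. The work goes in short steps, Python scripts to look and compute and a tool call to move; the robot and the scene stay as the last step left them, time stands still between calls to the robot, and variables do not carry over. Pictures are saved under pics/ and viewed, at most 14 in all, crops included, and the job is handed in when it is done.

Besides the shell and the picture viewer there is one more tool, called after "Call:" by a JSON object that holds its "op" and its "data". play_rows: Moves the arm, as the interface text tells. Its arguments: {"type":"object","properties":{"steps":{"type":"array","items":{"type":"object","properties":{"ax":{"type":"number"},"ay":{"type":"number"},"az":{"type":"number"},"x":{"type":"number"},"y":{"type":"number"},"z":{"type":"number"},"grip":{"type":"number"}}}}},"required":["steps"]}

```bash
ls; mkdir -p pics; python3 - <<'E'
from bench import robot
import cv2
s=robot.read_state();print(s)
for n in("top","side"):
    f=robot.grab_frame(n);cv2.imwrite(f"pics/{n}0.png",f["img"][:,:,::-1])
    print({k:v for k,v in f.items() if k!="img"})
E
```

```text
pics
{'time_s': 0.0, 'joints': array([-1.24388534,  0.32180672, -0.07006206,  1.45168853,  0.02258141,
        1.37079625, -0.05687382]), 'joint_vel': array([-1.30425888e-03, -1.20254393e-03,  2.56843532e-03,  1.69403228e-03,
        3.19105377e-03, -1.03828751e-05,  9.46176735e-04]), 'effort': array([-4.47999246e-04, -4.93574560e+01, -3.82466214e-01, -3.14333189e+01,
        1.29821475e-02,  1.15942615e-02,  4.60363225e-06]), 'tcp_pos': array([199.91427868, 617.9220147 , 230.22710201]), 'tool_rot': array([-4.89279113e-01, -3.10304369e+00,  2.98567354e-03]), 'ft_force': array([-0.23143511,  0.41429241, -0.0225881 ]), 'moment': array([0.02444507, 0.02076121, 0.05578673]), 'finger_force': 0.0, 'opening': 0.997868768304643}
{'vertical_fov': 55.854760593818845, 'cx': 277.3595023599234, 'cy': 203.3648067781226, 'distortion': array([-0.10043644,  0.        ,  0.        ,  0.        ,  0.        ]), 'eye': array([387.70543063, -20.58846139, 786.51375365]), 'attitude': array([-2.19820854,  2.14306983, -0.1296883 ])}
{'vertical_fov': 51.07403750004087, 'cx': 284.05682685039204, 'cy': 202.89869616651902, 'distortion': array([-0.04605692,  0.        ,  0.        ,  0.        ,  0.        ]), 'eye': array([172.24597075, 567.4215569 , 557.33193236]), 'attitude': array([-0.63423021,  2.58947561, -1.25314146])}
```

View pics/top0.png

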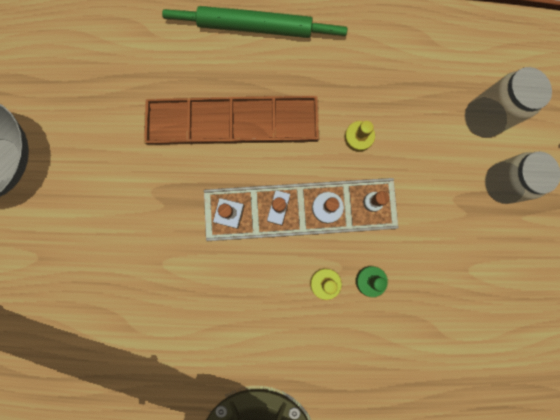

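View pics/side0.png

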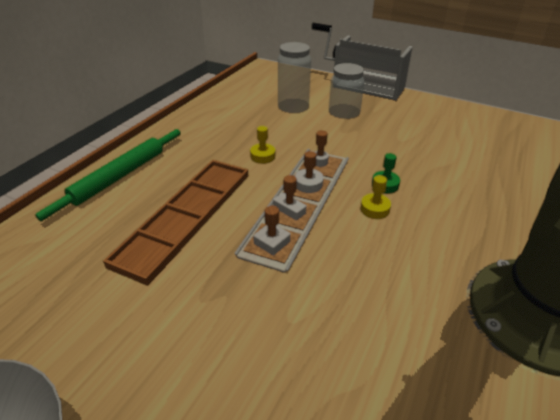

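```bash
cat > h.py <<'E'
import numpy as np,cv2
from scipy.spatial.transform import Rotation as R
def K(f):
    F=f["img"].shape[0]/2/np.tan(np.radians(f["vertical_fov"])/2)
    return np.array([[F,0,f["cx"]],[0,F,f["cy"]],[0,0,1]])
def rays(f,px):
    p=cv2.undistortPoints(np.float64(px).reshape(-1,1,2),K(f),f["distortion"])[:,0]
    return R.from_rotvec(f["attitude"]).apply(np.c_[p,np.ones(len(p))])
def plane(f,px,z):
    d=rays(f,px);e=f["eye"];return e+d*((z-e[2])/d[:,2])[:,None]
def proj(f,P):
    r=R.from_rotvec(f["attitude"]).inv();P=np.atleast_2d(P)
    return cv2.projectPoints(r.apply(P-f["eye"]),np.zeros(3),np.zeros(3),K(f),f["distortion"])[0][:,0]
E
python3 - <<'E'
from h import *
from bench import robot
f=robot.grab_frame("top");im=f["img"];hsv=cv2.cvtColor(im,cv2.COLOR_RGB2HSV)
cv2.imwrite("pics/crop1.png",cv2.resize(im[85:250,135:405,::-1],None,fx=2.9,fy=2.9,interpolation=cv2.INTER_CUBIC))
for p in[(228,212),(225,211),(304,206),(330,206),(232,218),(152,120),(190,120),(170,110),(240,195),(262,225),(208,212)]:print(p,hsv[p[1],p[0]],end=' ')
print()
print("rack corners approx",plane(f,[(146,100),(317,97),(318,140),(147,144)],20).round())
print("tray",plane(f,[(205,190),(394,180),(397,229),(207,239)],8).round())
print("cutters",plane(f,[(228,212),(278,206),(328,207),(375,201)],34).round())
E
```

```text
(228, 212) [ 12 156 152] (225, 211) [ 12 156 155] (304, 206) [ 19  78 153] (330, 206) [ 12 157 156] (232, 218) [ 90   5 147] (152, 120) [ 12 162 143] (190, 120) [ 12 162  93] (170, 110) [ 12 161 139] (240, 195) [ 14 139 156] (262, 225) [ 14 139 150] (208, 212) [ 43  32 193] 
rack corners approx [[ 676.  244.   20.]
 [ 690. -103.   20.]
 [ 600. -106.   20.]
 [ 584.  235.   20.]]
tray [[ 495.  116.    8.]
 [ 526. -262.    8.]
 [ 427. -267.    8.]
 [ 399.  108.    8.]]
cutters [[ 451.   66.   34.]
 [ 465.  -29.   34.]
 [ 465. -125.   34.]
 [ 479. -216.   34.]]
```

View pics/crop1.png

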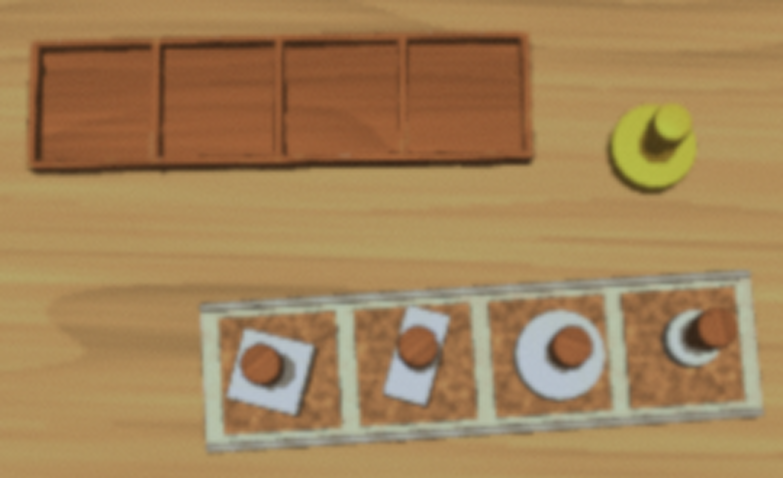

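Crop: tray left to right is square (228,212), oblong (278,206), large round (328,207), small round (376,201), all aluminium with brown knobs. Yellow (361,130) and (326,285) and green (372,281) are decoys. The rack is above, at (146..318, 97..144).

```bash
cat > m.py <<'E'
from h import *
from bench import robot
f=robot.grab_frame("top");im=f["img"];hsv=cv2.cvtColor(im,cv2.COLOR_RGB2HSV)
hsvb=hsv.astype(int)
# upsampled knob masks
S=4
up=cv2.resize(im,None,fx=S,fy=S,interpolation=cv2.INTER_CUBIC);h=cv2.cvtColor(up,cv2.COLOR_RGB2HSV)
toup=lambda p:(np.asarray(p)+.5)/S-.5
brown=cv2.inRange(h,(8,148,40),(13,255,255))
def big(m):
    c=cv2.findContours(m,cv2.RETR_EXTERNAL,cv2.CHAIN_APPROX_NONE)[0]
    return max(c,key=cv2.contourArea)
m=np.zeros_like(brown);m[85*S:155*S,135*S:330*S]=brown[85*S:155*S,135*S:330*S]
m=cv2.morphologyEx(m,cv2.MORPH_CLOSE,np.ones((9,9)))
c=big(m);P=plane(f,toup(c[:,0]),20)[:,:2]
r=cv2.minAreaRect(P.astype(np.float32));print("rack",r)
disc=None
for n,x,y in[("square",225,211),("oblong",279,204.6),("large",332,204.5),("small",381.5,198)]:
    w=13;a=(slice(int((y-w)*S),int((y+w)*S)),slice(int((x-w)*S),int((x+w)*S)))
    m=np.zeros_like(brown);m[a]=brown[a];m=cv2.morphologyEx(m,cv2.MORPH_OPEN,cv2.getStructuringElement(2,(11,11)))
    c=big(m);kc=plane(f,toup(c[:,0]),90)[:,:2];rr=cv2.minEnclosingCircle(kc.astype(np.float32))
    g=cv2.inRange(h,(0,0,110),(179,45,255));w=17;x0,y0=x+(277-x)*.03,y+(203-y)*.03
    print(n,"knob eye",plane(f,[(x,y)],90)[0,:2].round(1),"enc",np.round(rr[0],1),round(rr[1],1))
E
python3 m.py
python3 - <<'E'
from h import *
from bench import robot
f=robot.grab_frame("side")
for n,p in dict(square=(451,66),oblong=(465,-29),large=(465,-125),small=(479,-216)).items(): print(n,proj(f,[[*p,90],[*p,34]]).round(1).tolist())
print(proj(f,[[676,244,20],[690,-103,20],[600,-106,20],[584,235,20]]).round().tolist())
E
```

```text
rack ((638.6052856445312, 69.7643051147461), (94.52876281738281, 348.2794189453125), 2.4638853073120117)
square knob eye [447.6  64.8] enc [448.7  65. ] 11.3
oblong knob eye [461.5 -30.3] enc [461.9 -29.1] 11.0
large knob eye [ 464.1 -124.3] enc [ 464.8 -122.6] 11.1
small knob eye [ 478.1 -213.4] enc [ 479.1 -213.8] 13.1
square [[270.2, 208.0], [270.5, 232.7]]
oblong [[288.3, 177.1], [287.8, 200.9]]
large [[309.9, 152.7], [308.7, 175.7]]
small [[321.6, 131.2], [320.0, 153.4]]
[[104.0, 259.0], [213.0, 159.0], [248.0, 169.0], [149.0, 275.0]]
```

Call:
{"op": "play_rows", "data": {"steps": [{"x": -28, "y": -32, "z": 2, "az": -0.04}, {"x": -56, "y": -63, "z": 4, "az": -0.08}, {"x": -84, "y": -95, "z": 6, "az": -0.12}, {"x": -112, "y": -126, "z": 9, "az": -0.16}, {"x": -140, "y": -158, "z": 11, "az": -0.2}, {"x": -168, "y": -189, "z": 13, "az": -0.24}, {"x": -196, "y": -221, "z": 15, "az": -0.28}, {"x": -224, "y": -252, "z": 17, "az": -0.3128}]}}

```text
$.steps[0]: bad value
```

Call:
{"op": "play_rows", "data": {"steps": [{"ax": 0, "ay": 0, "az": -0.04, "x": -28, "y": -32, "z": 2, "grip": 85}, {"ax": 0, "ay": 0, "az": -0.08, "x": -56, "y": -63, "z": 4, "grip": 85}, {"ax": 0, "ay": 0, "az": -0.12, "x": -84, "y": -95, "z": 6, "grip": 85}, {"ax": 0, "ay": 0, "az": -0.16, "x": -112, "y": -126, "z": 9, "grip": 85}, {"ax": 0, "ay": 0, "az": -0.2, "x": -140, "y": -158, "z": 11, "grip": 85}, {"ax": 0, "ay": 0, "az": -0.24, "x": -168, "y": -189, "z": 13, "grip": 85}, {"ax": 0, "ay": 0, "az": -0.28, "x": -196, "y": -221, "z": 15, "grip": 85}, {"ax": 0, "ay": 0, "az": -0.3128, "x": -224, "y": -252, "z": 17, "grip": 85}]}}

```text
time_s: 1.05
tcp_pos: [336.1, 308.0, 214.4]
tool_rot: [-0.002, 3.141, 0.001]
ft_force: [-0.0, 0.7, 0.3]
opening: 0.994
finger_force: 0.0
```

Call:
{"op": "play_rows", "data": {"steps": [{"ax": 0, "ay": 0, "az": 0, "x": -18, "y": -40, "z": 0, "grip": 85}, {"ax": 0, "ay": 0, "az": 0, "x": -36, "y": -80, "z": 0, "grip": 85}, {"ax": 0, "ay": 0, "az": 0, "x": -54, "y": -120, "z": 0, "grip": 85}, {"ax": 0, "ay": 0, "az": 0, "x": -72, "y": -160, "z": 0, "grip": 85}, {"ax": 0, "ay": 0, "az": 0, "x": -90, "y": -200, "z": 0, "grip": 85}, {"ax": 0, "ay": 0, "az": 0, "x": -113, "y": -244, "z": 0, "grip": 85}, {"ax": 0, "ay": 0, "az": 0, "x": -113, "y": -244, "z": 0, "grip": 85}]}}

```text
time_s: 1.75
tcp_pos: [450.9, 58.9, 214.9]
tool_rot: [0.017, 3.139, -0.003]
ft_force: [-0.1, -0.8, 0.2]
opening: 0.989
finger_force: 0.0
```

```bash
python3 - <<'E'
from h import *
from bench import robot
print(robot.read_state()["tcp_pos"],robot.read_state()["joints"])
f=robot.grab_frame("wrist");cv2.imwrite("pics/w1.png",f["img"][:,:,::-1])
print({k:v for k,v in f.items() if k!="img"})
print(proj(f,[[448.5,65,90],[451,66,34],[462,-29,90]]))
E
```

```text
[450.89713077  58.88465841 214.8639299 ] [-0.68044731 -0.1162677   0.45965228  1.94940117  0.05577949  1.29514259
  1.321365  ]
{'vertical_fov': 70.83848956911292, 'cx': 279.3167059509294, 'cy': 211.0196417888064, 'distortion': array([-0.00894607,  0.        ,  0.        ,  0.        ,  0.        ]), 'eye': array([382.5599865 ,  60.18916921, 357.93991747]), 'attitude': array([2.08657984, 2.06427818, 0.28081784])}
[[285.45467847 202.13400874]
 [285.39635753 192.34010329]
 [186.39052934 216.9992713 ]]
```

View pics/w1.png

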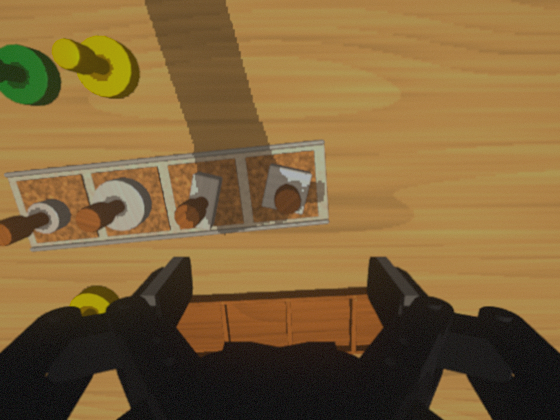

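Square's knob is at (287,200) in the wrist view and was predicted at (285,202), so my estimate is good to about 1 mm. I'll let the arm settle, narrow the fingers, and come down partway.

Call:
{"op": "play_rows", "data": {"steps": [{"ax": 0, "ay": 0, "az": 0, "x": 0, "y": 0, "z": 20, "grip": 60}, {"ax": 0, "ay": 0, "az": 0, "x": 0, "y": 0, "z": 40, "grip": 60}, {"ax": 0, "ay": 0, "az": 0, "x": 0, "y": 0, "z": 60, "grip": 60}, {"ax": 0, "ay": 0, "az": 0, "x": 0, "y": 0, "z": 80, "grip": 60}, {"ax": 0, "ay": 0, "az": 0, "x": 0, "y": 0, "z": 80, "grip": 60}, {"ax": 0, "ay": 0, "az": 0, "x": 0, "y": 0, "z": 80, "grip": 60}]}}

```text
time_s: 2.4
tcp_pos: [448.3, 66.6, 134.6]
tool_rot: [0.002, -3.141, -0.0]
ft_force: [-0.1, 0.0, 1.8]
opening: 0.701
finger_force: 0.0
```

Call:
{"op": "play_rows", "data": {"steps": [{"ax": 0, "ay": 0, "az": 0, "x": 0, "y": -1.5, "z": 25, "grip": 60}, {"ax": 0, "ay": 0, "az": 0, "x": 0, "y": -1.5, "z": 50, "grip": 60}, {"ax": 0, "ay": 0, "az": 0, "x": 0, "y": -1.5, "z": 70, "grip": 60}, {"ax": 0, "ay": 0, "az": 0, "x": 0, "y": -1.5, "z": 80, "grip": 60}, {"ax": 0, "ay": 0, "az": 0, "x": 0, "y": -1.5, "z": 80, "grip": 60}, {"ax": 0, "ay": 0, "az": 0, "x": 0, "y": -1.5, "z": 80, "grip": 15}, {"ax": 0, "ay": 0, "az": 0, "x": 0, "y": -1.5, "z": 80, "grip": 15}, {"ax": 0, "ay": 0, "az": 0, "x": 0, "y": -1.5, "z": 80, "grip": 15}]}}

```text
time_s: 3.2
tcp_pos: [449.8, 64.7, 55.6]
tool_rot: [-0.0, 3.139, 0.002]
ft_force: [0.3, 0.6, 3.2]
opening: 0.29
finger_force: 58.6
```

Call:
{"op": "play_rows", "data": {"steps": [{"ax": 0, "ay": 0, "az": 0, "x": 0, "y": 0, "z": 0, "grip": 15}, {"ax": 0, "ay": 0, "az": 0, "x": 0, "y": 0, "z": 0, "grip": 15}, {"ax": 0, "ay": 0, "az": 0, "x": 0, "y": 0, "z": 0, "grip": 15}]}}

```text
time_s: 3.5
tcp_pos: [449.8, 64.7, 55.5]
tool_rot: [-0.0, 3.139, 0.002]
ft_force: [-0.9, 0.7, 5.6]
opening: 0.287
finger_force: 58.6
```

```bash
python3 - <<'E'
from h import *
from bench import robot
print(robot.read_state())
f=robot.grab_frame("side");cv2.imwrite("pics/s2.png",cv2.resize(f["img"][110:310,180:400,::-1],None,fx=2.5,fy=2.5))
E
```

```text
{'time_s': 3.5, 'joints': array([-0.66657181,  0.07361865,  0.48329027,  2.13272957, -0.04305278,
        0.94160221,  1.41178861]), 'joint_vel': array([-1.88666475e-03,  6.35057795e-04, -1.54932462e-03,  1.65807629e-04,
       -1.64569701e-03,  1.86435533e-03, -1.71276279e-05]), 'effort': array([ 2.44679404e-01, -2.40716583e+01,  1.14211287e+00, -2.35692358e+01,
        6.74632634e-02, -1.52653428e-01,  8.83575267e-03]), 'tcp_pos': array([449.82430008,  64.69332576,  55.53999916]), 'tool_rot': array([-2.01457118e-04,  3.13925980e+00,  1.67037724e-03]), 'ft_force': array([-0.91866576,  0.70303831,  5.55896633]), 'moment': array([-0.00710175,  0.13762142, -0.02014857]), 'finger_force': 58.588358759880066, 'opening': 0.28735068187351914}
```

View pics/s2.png

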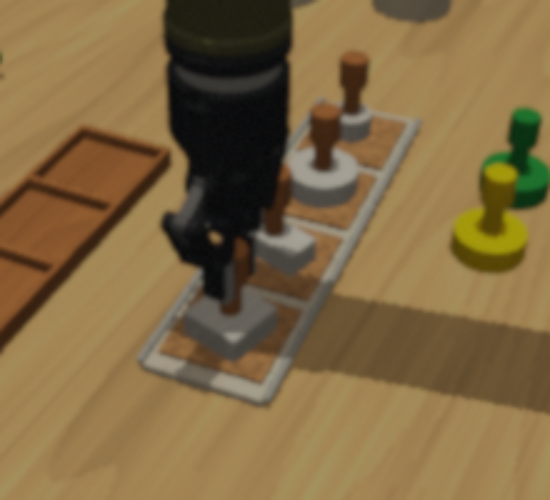

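Square is held (opening 0.287 ≈ 25 mm, 59 N) and upright at about crop (230,310). Lifting and carrying it to the right end compartment, (644,-59).

Call:
{"op": "play_rows", "data": {"steps": [{"ax": 0, "ay": 0, "az": 0, "x": 0, "y": 0, "z": -20, "grip": 15}, {"ax": 0, "ay": 0, "az": 0, "x": 0, "y": 0, "z": -60, "grip": 15}, {"ax": 0, "ay": 0, "az": 0, "x": 0, "y": 0, "z": -100, "grip": 15}, {"ax": 0, "ay": 0, "az": 0, "x": -20, "y": -10, "z": -120, "grip": 15}, {"ax": 0, "ay": 0, "az": 0, "x": -55, "y": -35, "z": -120, "grip": 15}, {"ax": 0, "ay": 0, "az": 0, "x": -90, "y": -60, "z": -120, "grip": 15}, {"ax": 0, "ay": 0, "az": 0, "x": -125, "y": -82, "z": -120, "grip": 15}, {"ax": 0, "ay": 0, "az": 0, "x": -160, "y": -103, "z": -120, "grip": 15}]}}

```text
time_s: 4.35
tcp_pos: [609.6, -39.7, 174.1]
tool_rot: [0.0, -3.141, -0.0]
ft_force: [1.3, 0.2, -0.5]
opening: 0.289
finger_force: 59.2
```

Call:
{"op": "play_rows", "data": {"steps": [{"ax": 0, "ay": 0, "az": 0, "x": -25, "y": -15, "z": 0, "grip": 15}, {"ax": 0, "ay": 0, "az": 0, "x": -34, "y": -21, "z": 20, "grip": 15}, {"ax": 0, "ay": 0, "az": 0, "x": -34, "y": -21, "z": 50, "grip": 15}, {"ax": 0, "ay": 0, "az": 0, "x": -34, "y": -21, "z": 80, "grip": 15}, {"ax": 0, "ay": 0, "az": 0, "x": -34, "y": -21, "z": 80, "grip": 15}, {"ax": 0, "ay": 0, "az": 0, "x": -34, "y": -21, "z": 80, "grip": 15}, {"ax": 0, "ay": 0, "az": 0, "x": -34, "y": -21, "z": 80, "grip": 15}]}}

```text
time_s: 5.05
tcp_pos: [643.8, -59.9, 96.3]
tool_rot: [-0.0, 3.139, 0.0]
ft_force: [-0.5, -0.3, -1.2]
opening: 0.284
finger_force: 59.2
```

```bash
python3 - <<'E'
from h import *
from bench import robot
s=robot.read_state();print(s["tcp_pos"],s["tool_rot"],s["ft_force"],s["opening"])
f=robot.grab_frame("top");a=f["img"][85:195,200:400,::-1];g=robot.grab_frame("side");b=g["img"][110:220,150:350,::-1]
cv2.imwrite("pics/p1.png",cv2.resize(np.vstack([a,b]),None,fx=2.7,fy=2.7))
E
```

```text
[643.81736577 -59.867393    96.28808054] [-1.56789346e-04  3.13872774e+00  2.07766954e-05] [-0.49707841 -0.25959982 -1.22253558] 0.28423117545875115
```

View pics/p1.png

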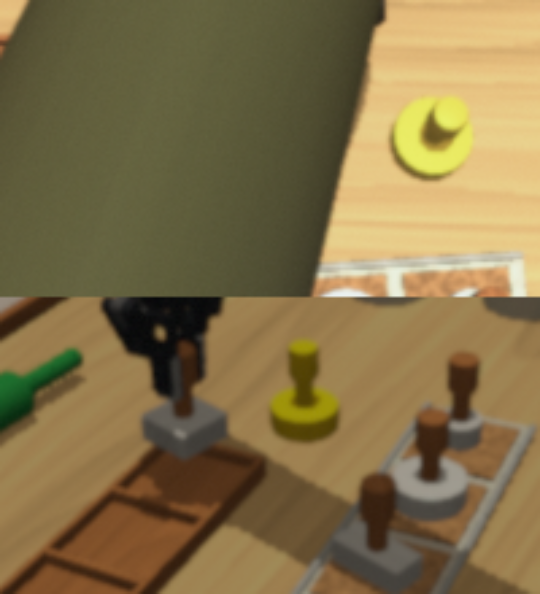

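The square hangs upright over the right end compartment. Lowering it gently now.

Call:
{"op": "play_rows", "data": {"steps": [{"ax": 0, "ay": 0, "az": 0, "x": 0, "y": 0.5, "z": 18, "grip": 15}, {"ax": 0, "ay": 0, "az": 0, "x": 0, "y": 0.5, "z": 32, "grip": 15}, {"ax": 0, "ay": 0, "az": 0, "x": 0, "y": 0.5, "z": 39, "grip": 15}, {"ax": 0, "ay": 0, "az": 0, "x": 0, "y": 0.5, "z": 41, "grip": 15}, {"ax": 0, "ay": 0, "az": 0, "x": 0, "y": 0.5, "z": 43, "grip": 15}, {"ax": 0, "ay": 0, "az": 0, "x": 0, "y": 0.5, "z": 43, "grip": 15}, {"ax": 0, "ay": 0, "az": 0, "x": 0, "y": 0.5, "z": 43, "grip": 15}]}}

```text
time_s: 5.85
tcp_pos: [643.1, -59.3, 51.9]
tool_rot: [0.0, 3.141, -0.0]
ft_force: [0.0, 0.7, -2.2]
opening: 0.288
finger_force: 59.2
```

Call:
{"op": "play_rows", "data": {"steps": [{"ax": 0, "ay": 0, "az": 0, "x": 0, "y": 0, "z": 0.5, "grip": 15}, {"ax": 0, "ay": 0, "az": 0, "x": 0, "y": 0, "z": 1.0, "grip": 15}, {"ax": 0, "ay": 0, "az": 0, "x": 0, "y": 0, "z": 1.0, "grip": 15}, {"ax": 0, "ay": 0, "az": 0, "x": 0, "y": 0, "z": 1.0, "grip": 15}]}}

```text
time_s: 6.25
tcp_pos: [643.2, -59.3, 51.6]
tool_rot: [-0.0, 3.14, 0.001]
ft_force: [-2.1, 0.4, 6.3]
opening: 0.287
finger_force: 59.9
```

Contact (+6 N). Release, rise, and head for the oblong.

Call:
{"op": "play_rows", "data": {"steps": [{"ax": 0, "ay": 0, "az": 0, "x": 0, "y": 0, "z": 0, "grip": 55}, {"ax": 0, "ay": 0, "az": 0, "x": 0, "y": 0, "z": 0, "grip": 55}, {"ax": 0, "ay": 0, "az": 0, "x": 0, "y": 0, "z": 0, "grip": 55}, {"ax": 0, "ay": 0, "az": 0, "x": 0, "y": 0, "z": -15, "grip": 55}, {"ax": 0, "ay": 0, "az": 0, "x": 0, "y": 0, "z": -50, "grip": 55}, {"ax": 0, "ay": 0, "az": 0, "x": 0, "y": 0, "z": -90, "grip": 55}, {"ax": 0, "ay": 0, "az": 0, "x": 35, "y": 5, "z": -100, "grip": 55}, {"ax": 0, "ay": 0, "az": 0, "x": 80, "y": 15, "z": -100, "grip": 55}]}}

```text
time_s: 7.05
tcp_pos: [565.0, -45.7, 154.0]
tool_rot: [0.003, 3.135, -0.002]
ft_force: [-0.0, 0.3, -0.3]
opening: 0.638
finger_force: 0.0
```

Call:
{"op": "play_rows", "data": {"steps": [{"ax": 0, "ay": 0, "az": 0, "x": 40, "y": 5, "z": 0, "grip": 55}, {"ax": 0, "ay": 0, "az": 0, "x": 80, "y": 12, "z": 0, "grip": 55}, {"ax": 0, "ay": 0, "az": 0, "x": 101, "y": 14, "z": 10, "grip": 55}, {"ax": 0, "ay": 0, "az": 0, "x": 101, "y": 14, "z": 20, "grip": 55}, {"ax": 0, "ay": 0, "az": 0, "x": 101, "y": 14, "z": 20, "grip": 55}, {"ax": 0, "ay": 0, "az": 0, "x": 101, "y": 14, "z": 20, "grip": 55}]}}

```text
time_s: 7.65
tcp_pos: [462.8, -30.6, 131.0]
tool_rot: [0.001, 3.14, -0.001]
ft_force: [0.6, 0.2, 0.0]
opening: 0.641
finger_force: 0.0
```

```bash
python3 - <<'E'
from h import *
from bench import robot
s=robot.read_state();print(s["tcp_pos"],s["tool_rot"],s["ft_force"],s["opening"])
f=robot.grab_frame("wrist");g=robot.grab_frame("side")
print(proj(f,[[462,-29.5,90],[464.5,-123,90]]))
cv2.imwrite("pics/p2.png",np.hstack([f["img"][:,150:550,::-1],g["img"][:,100:500,::-1]]))
E
```

```text
[462.83529857 -30.56381536 131.00377531] [ 9.14914758e-04  3.14022790e+00 -6.38532083e-04] [0.63526803 0.16143736 0.00297997] 0.6405234699808351
[[280.2479949  234.91612623]
 [139.71868495 238.50614972]]
```

View pics/p2.png

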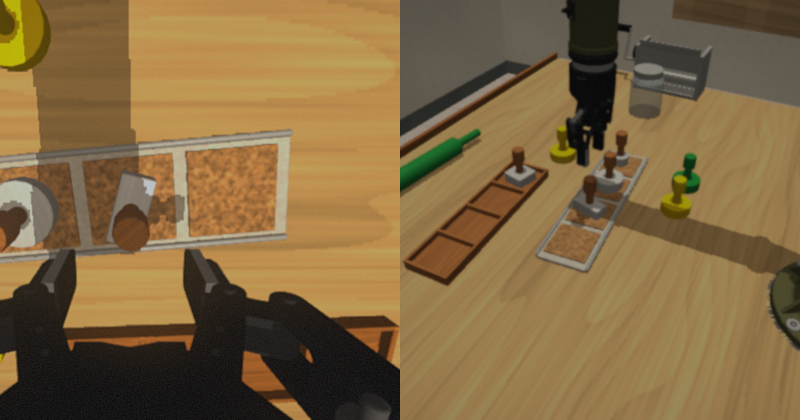

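The square stands in the right compartment at side (518,170). In the wrist view the oblong's knob top is at (281,233), predicted (280,235). Grasping it.

Call:
{"op": "play_rows", "data": {"steps": [{"ax": 0, "ay": 0, "az": 0, "x": 0, "y": 0.5, "z": 25, "grip": 55}, {"ax": 0, "ay": 0, "az": 0, "x": 0, "y": 0.5, "z": 50, "grip": 55}, {"ax": 0, "ay": 0, "az": 0, "x": 0, "y": 0.5, "z": 70, "grip": 55}, {"ax": 0, "ay": 0, "az": 0, "x": 0, "y": 0.5, "z": 75.5, "grip": 55}, {"ax": 0, "ay": 0, "az": 0, "x": 0, "y": 0.5, "z": 75.5, "grip": 55}, {"ax": 0, "ay": 0, "az": 0, "x": 0, "y": 0.5, "z": 75.5, "grip": 15}, {"ax": 0, "ay": 0, "az": 0, "x": 0, "y": 0.5, "z": 75.5, "grip": 15}, {"ax": 0, "ay": 0, "az": 0, "x": 0, "y": 0.5, "z": 75.5, "grip": 15}]}}

```text
time_s: 8.55
tcp_pos: [462.9, -29.8, 56.1]
tool_rot: [-0.0, 3.139, 0.001]
ft_force: [-0.5, -0.5, 3.7]
opening: 0.286
finger_force: 58.7
```

Call:
{"op": "play_rows", "data": {"steps": [{"ax": 0, "ay": 0, "az": 0, "x": 0, "y": 0, "z": 0, "grip": 15}, {"ax": 0, "ay": 0, "az": 0, "x": 0, "y": 0, "z": 0, "grip": 15}]}}

```text
time_s: 8.75
tcp_pos: [462.8, -29.8, 56.1]
tool_rot: [0.0, 3.139, 0.001]
ft_force: [-1.5, 0.4, 5.4]
opening: 0.292
finger_force: 58.7
```

Call:
{"op": "play_rows", "data": {"steps": [{"ax": 0, "ay": 0, "az": 0, "x": 0, "y": 0, "z": -20, "grip": 15}, {"ax": 0, "ay": 0, "az": 0, "x": 0, "y": 0, "z": -60, "grip": 15}, {"ax": 0, "ay": 0, "az": 0, "x": 0, "y": 0, "z": -100, "grip": 15}, {"ax": 0, "ay": 0, "az": 0, "x": -20, "y": 6, "z": -120, "grip": 15}, {"ax": 0, "ay": 0, "az": 0, "x": -55, "y": 18, "z": -120, "grip": 15}, {"ax": 0, "ay": 0, "az": 0, "x": -90, "y": 30, "z": -120, "grip": 15}, {"ax": 0, "ay": 0, "az": 0, "x": -125, "y": 41, "z": -120, "grip": 15}, {"ax": 0, "ay": 0, "az": 0, "x": -155, "y": 50, "z": -120, "grip": 15}]}}

```text
time_s: 9.55
tcp_pos: [617.9, 21.7, 174.4]
tool_rot: [0.002, -3.141, -0.001]
ft_force: [-0.7, -0.5, -0.1]
opening: 0.284
finger_force: 59.2
```

Call:
{"op": "play_rows", "data": {"steps": [{"ax": 0, "ay": 0, "az": 0, "x": -18, "y": 5, "z": 0, "grip": 15}, {"ax": 0, "ay": 0, "az": 0, "x": -22.5, "y": 6.5, "z": 20, "grip": 15}, {"ax": 0, "ay": 0, "az": 0, "x": -22.5, "y": 6.5, "z": 50, "grip": 15}, {"ax": 0, "ay": 0, "az": 0, "x": -22.5, "y": 6.5, "z": 80, "grip": 15}, {"ax": 0, "ay": 0, "az": 0, "x": -22.5, "y": 6.5, "z": 80, "grip": 15}, {"ax": 0, "ay": 0, "az": 0, "x": -22.5, "y": 6.5, "z": 80, "grip": 15}]}}

```text
time_s: 10.15
tcp_pos: [638.8, 26.8, 94.8]
tool_rot: [0.0, -3.14, 0.0]
ft_force: [-0.5, 0.1, -1.0]
opening: 0.288
finger_force: 59.2
```

Call:
{"op": "play_rows", "data": {"steps": [{"ax": 0, "ay": 0, "az": 0, "x": -1, "y": 0, "z": 18, "grip": 15}, {"ax": 0, "ay": 0, "az": 0, "x": -1, "y": 0, "z": 32, "grip": 15}, {"ax": 0, "ay": 0, "az": 0, "x": -1, "y": 0, "z": 38, "grip": 15}, {"ax": 0, "ay": 0, "az": 0, "x": -1, "y": 0, "z": 41, "grip": 15}, {"ax": 0, "ay": 0, "az": 0, "x": -1, "y": 0, "z": 42, "grip": 15}, {"ax": 0, "ay": 0, "az": 0, "x": -1, "y": 0, "z": 42.5, "grip": 15}, {"ax": 0, "ay": 0, "az": 0, "x": -1, "y": 0, "z": 42.5, "grip": 15}, {"ax": 0, "ay": 0, "az": 0, "x": -1, "y": 0, "z": 42.5, "grip": 15}]}}

```text
time_s: 10.95
tcp_pos: [640.5, 26.8, 52.8]
tool_rot: [-0.0, 3.141, 0.0]
ft_force: [0.1, 0.2, -2.0]
opening: 0.286
finger_force: 59.2
```

Call:
{"op": "play_rows", "data": {"steps": [{"ax": 0, "ay": 0, "az": 0, "x": 0, "y": 0, "z": 0.5, "grip": 15}, {"ax": 0, "ay": 0, "az": 0, "x": 0, "y": 0, "z": 1.0, "grip": 15}, {"ax": 0, "ay": 0, "az": 0, "x": 0, "y": 0, "z": 1.5, "grip": 15}, {"ax": 0, "ay": 0, "az": 0, "x": 0, "y": 0, "z": 1.5, "grip": 15}, {"ax": 0, "ay": 0, "az": 0, "x": 0, "y": 0, "z": 1.5, "grip": 15}]}}

```text
time_s: 11.45
tcp_pos: [640.4, 26.8, 52.2]
tool_rot: [-0.0, 3.141, 0.001]
ft_force: [-4.6, 0.2, 6.7]
opening: 0.293
finger_force: 59.7
```

Call:
{"op": "play_rows", "data": {"steps": [{"ax": 0, "ay": 0, "az": 0, "x": 0, "y": 0, "z": 0, "grip": 55}, {"ax": 0, "ay": 0, "az": 0, "x": 0, "y": 0, "z": 0, "grip": 55}, {"ax": 0, "ay": 0, "az": 0, "x": 0, "y": 0, "z": 0, "grip": 55}, {"ax": 0, "ay": 0, "az": 0, "x": 0, "y": 0, "z": -15, "grip": 55}, {"ax": 0, "ay": 0, "az": 0, "x": 0, "y": 0, "z": -50, "grip": 55}, {"ax": 0, "ay": 0, "az": 0, "x": 0, "y": 0, "z": -90, "grip": 55}, {"ax": 0, "ay": 0, "az": 0, "x": 25, "y": -20, "z": -100, "grip": 55}, {"ax": 0, "ay": 0, "az": 0, "x": 58, "y": -50, "z": -100, "grip": 55}]}}

```text
time_s: 12.25
tcp_pos: [584.8, -21.9, 154.5]
tool_rot: [-0.006, 3.135, 0.001]
ft_force: [0.3, -1.2, 1.0]
opening: 0.644
finger_force: 0.0
```

Call:
{"op": "play_rows", "data": {"steps": [{"ax": 0, "ay": 0, "az": 0, "x": 34, "y": -29, "z": 0, "grip": 55}, {"ax": 0, "ay": 0, "az": 0, "x": 68, "y": -58, "z": 0, "grip": 55}, {"ax": 0, "ay": 0, "az": 0, "x": 100, "y": -85, "z": 0, "grip": 55}, {"ax": 0, "ay": 0, "az": 0, "x": 118, "y": -100, "z": 10, "grip": 55}, {"ax": 0, "ay": 0, "az": 0, "x": 118, "y": -100, "z": 20, "grip": 55}, {"ax": 0, "ay": 0, "az": 0, "x": 118, "y": -100, "z": 20, "grip": 55}, {"ax": 0, "ay": 0, "az": 0, "x": 118, "y": -100, "z": 20, "grip": 55}]}}

```text
time_s: 12.95
tcp_pos: [465.1, -122.5, 131.3]
tool_rot: [-0.002, 3.141, -0.0]
ft_force: [-0.3, -0.1, 0.2]
opening: 0.641
finger_force: 0.0
```

```bash
python3 - <<'E'
from h import *
from bench import robot
s=robot.read_state();print(s["tcp_pos"],s["tool_rot"],s["ft_force"],s["opening"])
f=robot.grab_frame("wrist");g=robot.grab_frame("side")
print(proj(f,[[464.5,-123.3,90],[478.6,-213.6,90]]))
cv2.imwrite("pics/p3.png",np.hstack([f["img"][:,50:450,::-1],g["img"][:,100:500,::-1]]))
E
```

```text
[ 465.10081747 -122.47499846  131.34114785] [-1.88416222e-03  3.14080827e+00 -1.26840757e-04] [-0.30411541 -0.13681051  0.2387126 ] 0.6408598260147759
[[277.36164463 235.04500733]
 [143.9881402  254.50263121]]
```

View pics/p3.png

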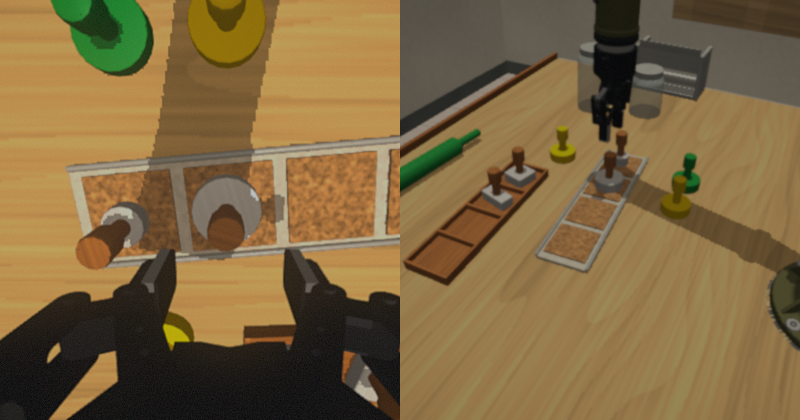

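Two stamps stand in the rack at side (518,170) and (497,190). The large round's knob is at wrist (276,233), predicted (277,235). Grasping it.

Call:
{"op": "play_rows", "data": {"steps": [{"ax": 0, "ay": 0, "az": 0, "x": 0, "y": -0.5, "z": 25, "grip": 55}, {"ax": 0, "ay": 0, "az": 0, "x": 0, "y": -0.5, "z": 50, "grip": 55}, {"ax": 0, "ay": 0, "az": 0, "x": 0, "y": -0.5, "z": 70, "grip": 55}, {"ax": 0, "ay": 0, "az": 0, "x": 0, "y": -0.5, "z": 75.5, "grip": 55}, {"ax": 0, "ay": 0, "az": 0, "x": 0, "y": -0.5, "z": 75.5, "grip": 55}, {"ax": 0, "ay": 0, "az": 0, "x": 0, "y": -0.5, "z": 75.5, "grip": 15}, {"ax": 0, "ay": 0, "az": 0, "x": 0, "y": -0.5, "z": 75.5, "grip": 15}, {"ax": 0, "ay": 0, "az": 0, "x": 0, "y": -0.5, "z": 75.5, "grip": 15}]}}

```text
time_s: 13.85
tcp_pos: [465.2, -123.9, 56.5]
tool_rot: [-0.0, 3.139, 0.0]
ft_force: [-0.1, 0.1, 2.8]
opening: 0.283
finger_force: 58.6
```

Call:
{"op": "play_rows", "data": {"steps": [{"ax": 0, "ay": 0, "az": 0, "x": 0, "y": 0, "z": 0, "grip": 15}, {"ax": 0, "ay": 0, "az": 0, "x": 0, "y": 0, "z": 0, "grip": 15}]}}

```text
time_s: 14.05
tcp_pos: [465.3, -123.9, 56.4]
tool_rot: [0.0, 3.139, 0.0]
ft_force: [0.6, -0.8, 5.7]
opening: 0.285
finger_force: 58.7
```

Call:
{"op": "play_rows", "data": {"steps": [{"ax": 0, "ay": 0, "az": 0, "x": 0, "y": 0, "z": -20, "grip": 15}, {"ax": 0, "ay": 0, "az": 0, "x": 0, "y": 0, "z": -60, "grip": 15}, {"ax": 0, "ay": 0, "az": 0, "x": 0, "y": 0, "z": -100, "grip": 15}, {"ax": 0, "ay": 0, "az": 0, "x": -13, "y": 18, "z": -120, "grip": 15}, {"ax": 0, "ay": 0, "az": 0, "x": -37, "y": 51, "z": -120, "grip": 15}, {"ax": 0, "ay": 0, "az": 0, "x": -61, "y": 84, "z": -120, "grip": 15}, {"ax": 0, "ay": 0, "az": 0, "x": -85, "y": 117, "z": -120, "grip": 15}, {"ax": 0, "ay": 0, "az": 0, "x": -109, "y": 150, "z": -120, "grip": 15}]}}

```text
time_s: 14.85
tcp_pos: [573.3, 27.9, 174.8]
tool_rot: [0.0, -3.141, -0.001]
ft_force: [0.7, -0.9, 0.1]
opening: 0.286
finger_force: 59.4
```

Call:
{"op": "play_rows", "data": {"steps": [{"ax": 0, "ay": 0, "az": 0, "x": -24, "y": 33, "z": 0, "grip": 15}, {"ax": 0, "ay": 0, "az": 0, "x": -48, "y": 66, "z": 0, "grip": 15}, {"ax": 0, "ay": 0, "az": 0, "x": -62.5, "y": 86.5, "z": 0, "grip": 15}, {"ax": 0, "ay": 0, "az": 0, "x": -62.5, "y": 86.5, "z": 20, "grip": 15}, {"ax": 0, "ay": 0, "az": 0, "x": -62.5, "y": 86.5, "z": 50, "grip": 15}, {"ax": 0, "ay": 0, "az": 0, "x": -62.5, "y": 86.5, "z": 80, "grip": 15}, {"ax": 0, "ay": 0, "az": 0, "x": -62.5, "y": 86.5, "z": 80, "grip": 15}, {"ax": 0, "ay": 0, "az": 0, "x": -62.5, "y": 86.5, "z": 80, "grip": 15}]}}

```text
time_s: 15.65
tcp_pos: [635.1, 112.7, 95.0]
tool_rot: [-0.0, -3.14, 0.001]
ft_force: [1.4, -0.3, -1.8]
opening: 0.287
finger_force: 59.4
```

Call:
{"op": "play_rows", "data": {"steps": [{"ax": 0, "ay": 0, "az": 0, "x": -1, "y": 0, "z": 18, "grip": 15}, {"ax": 0, "ay": 0, "az": 0, "x": -1, "y": 0, "z": 32, "grip": 15}, {"ax": 0, "ay": 0, "az": 0, "x": -1, "y": 0, "z": 38, "grip": 15}, {"ax": 0, "ay": 0, "az": 0, "x": -1, "y": 0, "z": 41, "grip": 15}, {"ax": 0, "ay": 0, "az": 0, "x": -1, "y": 0, "z": 42, "grip": 15}, {"ax": 0, "ay": 0, "az": 0, "x": -1, "y": 0, "z": 42.5, "grip": 15}, {"ax": 0, "ay": 0, "az": 0, "x": -1, "y": 0, "z": 42.5, "grip": 15}, {"ax": 0, "ay": 0, "az": 0, "x": -1, "y": 0, "z": 42.5, "grip": 15}]}}

```text
time_s: 16.45
tcp_pos: [637.0, 112.9, 53.3]
tool_rot: [-0.0, 3.141, 0.001]
ft_force: [-0.5, 0.3, -2.3]
opening: 0.288
finger_force: 59.4
```

Call:
{"op": "play_rows", "data": {"steps": [{"ax": 0, "ay": 0, "az": 0, "x": 0, "y": 0, "z": 0.5, "grip": 15}, {"ax": 0, "ay": 0, "az": 0, "x": 0, "y": 0, "z": 1.0, "grip": 15}, {"ax": 0, "ay": 0, "az": 0, "x": 0, "y": 0, "z": 1.0, "grip": 15}, {"ax": 0, "ay": 0, "az": 0, "x": 0, "y": 0, "z": 1.0, "grip": 15}]}}

```text
time_s: 16.85
tcp_pos: [637.0, 112.8, 52.5]
tool_rot: [0.0, 3.141, 0.001]
ft_force: [-1.1, -1.3, 4.2]
opening: 0.289
finger_force: 60.0
```

Call:
{"op": "play_rows", "data": {"steps": [{"ax": 0, "ay": 0, "az": 0, "x": 0, "y": 0, "z": 0, "grip": 55}, {"ax": 0, "ay": 0, "az": 0, "x": 0, "y": 0, "z": 0, "grip": 55}, {"ax": 0, "ay": 0, "az": 0, "x": 0, "y": 0, "z": 0, "grip": 55}, {"ax": 0, "ay": 0, "az": 0, "x": 0, "y": 0, "z": -15, "grip": 55}, {"ax": 0, "ay": 0, "az": 0, "x": 0, "y": 0, "z": -50, "grip": 55}, {"ax": 0, "ay": 0, "az": 0, "x": 0, "y": 0, "z": -90, "grip": 55}, {"ax": 0, "ay": 0, "az": 0, "x": 15, "y": -30, "z": -100, "grip": 55}, {"ax": 0, "ay": 0, "az": 0, "x": 33, "y": -69, "z": -100, "grip": 55}]}}

```text
time_s: 17.65
tcp_pos: [605.9, 45.6, 155.7]
tool_rot: [-0.007, 3.135, 0.003]
ft_force: [0.4, -0.0, 0.0]
opening: 0.646
finger_force: 0.0
```

Call:
{"op": "play_rows", "data": {"steps": [{"ax": 0, "ay": 0, "az": 0, "x": 20, "y": -41, "z": 0, "grip": 55}, {"ax": 0, "ay": 0, "az": 0, "x": 40, "y": -82, "z": 0, "grip": 55}, {"ax": 0, "ay": 0, "az": 0, "x": 60, "y": -123, "z": 0, "grip": 55}, {"ax": 0, "ay": 0, "az": 0, "x": 80, "y": -164, "z": 0, "grip": 55}, {"ax": 0, "ay": 0, "az": 0, "x": 100, "y": -205, "z": 0, "grip": 55}, {"ax": 0, "ay": 0, "az": 0, "x": 117, "y": -240, "z": 0, "grip": 55}, {"ax": 0, "ay": 0, "az": 0, "x": 125, "y": -257, "z": 0, "grip": 55}, {"ax": 0, "ay": 0, "az": 0, "x": 125, "y": -257, "z": 20, "grip": 55}]}}

```text
time_s: 18.45
tcp_pos: [478.9, -218.3, 135.2]
tool_rot: [0.011, 3.135, -0.002]
ft_force: [1.1, 0.6, 0.2]
opening: 0.645
finger_force: 0.0
```

Call:
{"op": "play_rows", "data": {"steps": [{"ax": 0, "ay": 0, "az": 0, "x": 0, "y": 0, "z": 0, "grip": 55}, {"ax": 0, "ay": 0, "az": 0, "x": 0, "y": 0, "z": 0, "grip": 55}]}}

```text
time_s: 18.65
tcp_pos: [478.8, -212.9, 132.4]
tool_rot: [-0.001, 3.142, 0.001]
ft_force: [0.5, -0.0, -0.4]
opening: 0.643
finger_force: 0.0
```

```bash
python3 - <<'E'
from h import *
from bench import robot
s=robot.read_state();print(s["tcp_pos"],s["tool_rot"],s["ft_force"],s["opening"])
f=robot.grab_frame("wrist");g=robot.grab_frame("side")
print(proj(f,[[478.6,-213.6,90]]))
cv2.imwrite("pics/p4.png",np.hstack([f["img"][:,50:450,::-1],g["img"][:,100:500,::-1]]))
E
```

```text
[ 478.79615049 -212.91927033  132.41145184] [-5.15632238e-04  3.14150386e+00  5.01219640e-04] [ 0.50038295 -0.04597986 -0.36323583] 0.6425513063583881
[[277.52464698 235.12287697]]
```

View pics/p4.png

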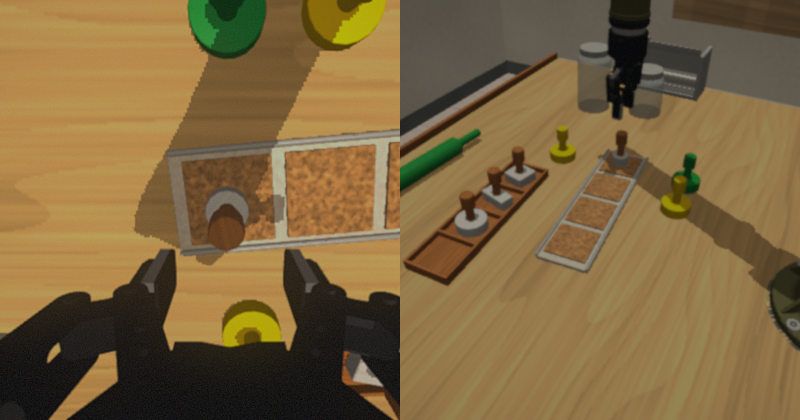

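Three stamps stand in the rack. The small round's knob is at wrist (277,234), as predicted. Grasping it.

Call:
{"op": "play_rows", "data": {"steps": [{"ax": 0, "ay": 0, "az": 0, "x": 0, "y": -0.5, "z": 25, "grip": 55}, {"ax": 0, "ay": 0, "az": 0, "x": 0, "y": -0.5, "z": 50, "grip": 55}, {"ax": 0, "ay": 0, "az": 0, "x": 0, "y": -0.5, "z": 70, "grip": 55}, {"ax": 0, "ay": 0, "az": 0, "x": 0, "y": -0.5, "z": 76.5, "grip": 55}, {"ax": 0, "ay": 0, "az": 0, "x": 0, "y": -0.5, "z": 76.5, "grip": 55}, {"ax": 0, "ay": 0, "az": 0, "x": 0, "y": -0.5, "z": 76.5, "grip": 15}, {"ax": 0, "ay": 0, "az": 0, "x": 0, "y": -0.5, "z": 76.5, "grip": 15}, {"ax": 0, "ay": 0, "az": 0, "x": 0, "y": -0.5, "z": 76.5, "grip": 15}]}}

```text
time_s: 19.55
tcp_pos: [479.8, -214.0, 56.7]
tool_rot: [-0.0, 3.139, -0.0]
ft_force: [-0.2, 0.3, 3.7]
opening: 0.287
finger_force: 58.6
```

Call:
{"op": "play_rows", "data": {"steps": [{"ax": 0, "ay": 0, "az": 0, "x": 0, "y": 0, "z": 0, "grip": 15}, {"ax": 0, "ay": 0, "az": 0, "x": 0, "y": 0, "z": 0, "grip": 15}]}}

```text
time_s: 19.75
tcp_pos: [479.7, -214.1, 56.6]
tool_rot: [0.0, 3.139, -0.0]
ft_force: [-0.5, 0.3, 5.4]
opening: 0.29
finger_force: 58.6
```

Call:
{"op": "play_rows", "data": {"steps": [{"ax": 0, "ay": 0, "az": 0, "x": 0, "y": 0, "z": -20, "grip": 15}, {"ax": 0, "ay": 0, "az": 0, "x": 0, "y": 0, "z": -60, "grip": 15}, {"ax": 0, "ay": 0, "az": 0, "x": 0, "y": 0, "z": -100, "grip": 15}, {"ax": 0, "ay": 0, "az": 0, "x": -7, "y": 20, "z": -120, "grip": 15}, {"ax": 0, "ay": 0, "az": 0, "x": -21, "y": 58, "z": -120, "grip": 15}, {"ax": 0, "ay": 0, "az": 0, "x": -36, "y": 97, "z": -120, "grip": 15}, {"ax": 0, "ay": 0, "az": 0, "x": -51, "y": 137, "z": -120, "grip": 15}, {"ax": 0, "ay": 0, "az": 0, "x": -66, "y": 177, "z": -120, "grip": 15}]}}

```text
time_s: 20.55
tcp_pos: [544.8, -35.1, 175.5]
tool_rot: [0.0, 3.141, 0.001]
ft_force: [0.1, -0.5, -0.9]
opening: 0.29
finger_force: 59.2
```

Call:
{"op": "play_rows", "data": {"steps": [{"ax": 0, "ay": 0, "az": 0, "x": -15, "y": 40, "z": 0, "grip": 15}, {"ax": 0, "ay": 0, "az": 0, "x": -30, "y": 80, "z": 0, "grip": 15}, {"ax": 0, "ay": 0, "az": 0, "x": -45, "y": 120, "z": 0, "grip": 15}, {"ax": 0, "ay": 0, "az": 0, "x": -59, "y": 160, "z": 0, "grip": 15}, {"ax": 0, "ay": 0, "az": 0, "x": -73, "y": 198, "z": 0, "grip": 15}, {"ax": 0, "ay": 0, "az": 0, "x": -85, "y": 228, "z": 0, "grip": 15}, {"ax": 0, "ay": 0, "az": 0, "x": -87.5, "y": 235.5, "z": 0, "grip": 15}, {"ax": 0, "ay": 0, "az": 0, "x": -87.5, "y": 235.5, "z": 20, "grip": 15}]}}

```text
time_s: 21.35
tcp_pos: [633.8, 201.5, 157.3]
tool_rot: [-0.005, 3.137, 0.003]
ft_force: [0.6, -0.8, -0.8]
opening: 0.286
finger_force: 59.2
```

Call:
{"op": "play_rows", "data": {"steps": [{"ax": 0, "ay": 0, "az": 0, "x": 0, "y": 0, "z": 30, "grip": 15}, {"ax": 0, "ay": 0, "az": 0, "x": 0, "y": 0, "z": 60, "grip": 15}, {"ax": 0, "ay": 0, "az": 0, "x": 0, "y": 0, "z": 60, "grip": 15}, {"ax": 0, "ay": 0, "az": 0, "x": 0, "y": 0, "z": 60, "grip": 15}]}}

```text
time_s: 21.75
tcp_pos: [631.9, 198.0, 95.4]
tool_rot: [-0.001, -3.141, 0.001]
ft_force: [1.1, 0.1, -0.8]
opening: 0.286
finger_force: 59.2
```

Call:
{"op": "play_rows", "data": {"steps": [{"ax": 0, "ay": 0, "az": 0, "x": -0.5, "y": 0, "z": 18, "grip": 15}, {"ax": 0, "ay": 0, "az": 0, "x": -0.5, "y": 0, "z": 32, "grip": 15}, {"ax": 0, "ay": 0, "az": 0, "x": -0.5, "y": 0, "z": 38, "grip": 15}, {"ax": 0, "ay": 0, "az": 0, "x": -0.5, "y": 0, "z": 41, "grip": 15}, {"ax": 0, "ay": 0, "az": 0, "x": -0.5, "y": 0, "z": 42, "grip": 15}, {"ax": 0, "ay": 0, "az": 0, "x": -0.5, "y": 0, "z": 42.5, "grip": 15}, {"ax": 0, "ay": 0, "az": 0, "x": -0.5, "y": 0, "z": 42.5, "grip": 15}, {"ax": 0, "ay": 0, "az": 0, "x": -0.5, "y": 0, "z": 42.5, "grip": 15}]}}

```text
time_s: 22.55
tcp_pos: [632.9, 198.9, 53.3]
tool_rot: [-0.0, 3.141, 0.001]
ft_force: [0.4, -0.9, -0.4]
opening: 0.286
finger_force: 59.2
```

Call:
{"op": "play_rows", "data": {"steps": [{"ax": 0, "ay": 0, "az": 0, "x": 0, "y": 0, "z": 0.5, "grip": 15}, {"ax": 0, "ay": 0, "az": 0, "x": 0, "y": 0, "z": 1.0, "grip": 15}, {"ax": 0, "ay": 0, "az": 0, "x": 0, "y": 0, "z": 1.0, "grip": 15}, {"ax": 0, "ay": 0, "az": 0, "x": 0, "y": 0, "z": 1.0, "grip": 15}]}}

```text
time_s: 22.95
tcp_pos: [633.1, 198.9, 52.7]
tool_rot: [0.0, 3.141, 0.001]
ft_force: [-1.2, -1.1, 5.8]
opening: 0.288
finger_force: 59.4
```

Contact. Release, rise, and clear the top camera's view (toward +y, nearer the base).

Call:
{"op": "play_rows", "data": {"steps": [{"ax": 0, "ay": 0, "az": 0, "x": 0, "y": 0, "z": 0, "grip": 55}, {"ax": 0, "ay": 0, "az": 0, "x": 0, "y": 0, "z": 0, "grip": 55}, {"ax": 0, "ay": 0, "az": 0, "x": 0, "y": 0, "z": 0, "grip": 55}, {"ax": 0, "ay": 0, "az": 0, "x": 0, "y": 0, "z": -15, "grip": 55}, {"ax": 0, "ay": 0, "az": 0, "x": 0, "y": 0, "z": -50, "grip": 55}, {"ax": 0, "ay": 0, "az": 0, "x": 0, "y": 0, "z": -90, "grip": 55}, {"ax": 0, "ay": 0, "az": 0, "x": 20, "y": 25, "z": -120, "grip": 55}, {"ax": 0, "ay": 0, "az": 0, "x": 55, "y": 55, "z": -130, "grip": 55}]}}

```text
time_s: 23.75
tcp_pos: [581.6, 252.1, 187.4]
tool_rot: [0.01, 3.133, 0.004]
ft_force: [-0.2, 0.9, 0.0]
opening: 0.646
finger_force: 0.0
```

Call:
{"op": "play_rows", "data": {"steps": [{"ax": 0, "ay": 0, "az": 0, "x": 30, "y": 30, "z": 0, "grip": 55}, {"ax": 0, "ay": 0, "az": 0, "x": 60, "y": 60, "z": 0, "grip": 55}, {"ax": 0, "ay": 0, "az": 0, "x": 90, "y": 90, "z": 0, "grip": 55}, {"ax": 0, "ay": 0, "az": 0, "x": 120, "y": 120, "z": 0, "grip": 55}, {"ax": 0, "ay": 0, "az": 0, "x": 150, "y": 150, "z": 0, "grip": 55}, {"ax": 0, "ay": 0, "az": 0, "x": 170, "y": 170, "z": 0, "grip": 55}, {"ax": 0, "ay": 0, "az": 0, "x": 170, "y": 170, "z": 0, "grip": 55}, {"ax": 0, "ay": 0, "az": 0, "x": 170, "y": 170, "z": 0, "grip": 55}]}}

```text
time_s: 24.55
tcp_pos: [407.5, 424.2, 182.7]
tool_rot: [-0.002, 3.141, 0.001]
ft_force: [0.4, -0.5, 0.2]
opening: 0.644
finger_force: 0.0
```

```bash
python3 - <<'E'
from h import *
from bench import robot
s=robot.read_state();print(s["tcp_pos"],s["ft_force"],s["time_s"])
f=robot.grab_frame("top")
c=np.array([638.6,69.8]);y=np.array([-.043,.999])
cv2.imwrite("pics/p5.png",cv2.resize(f["img"][85:160,130:340,::-1],None,fx=3.8,fy=3.8,interpolation=cv2.INTER_CUBIC))
print([((proj(f,[[*(c+y*o),z]])[0]-[130,85]+.5)*3.8).round().tolist() for o in(129,43,-43,-129) for z in(30,86)])
E
```

```text
[407.52299243 424.16716903 182.72014517] [ 0.43122199 -0.4746015   0.21677165] 24.55
[[136.0, 131.0], [106.0, 94.0], [300.0, 127.0], [281.0, 90.0], [465.0, 124.0], [459.0, 86.0], [630.0, 121.0], [637.0, 84.0]]
```

View pics/p5.png

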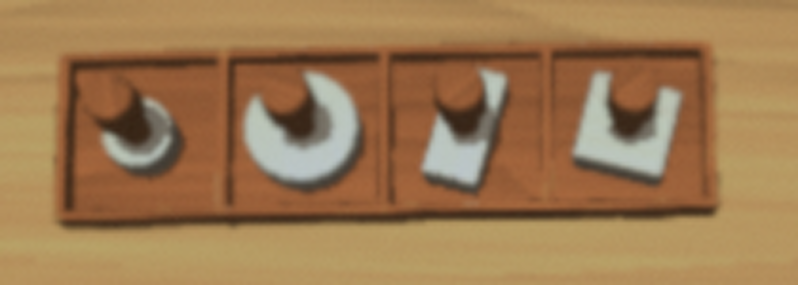

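The picture shows small round, large round, oblong and square from left to right. Their cutters are centred at (139,133), (302,128), (465,127) and (628,125), all within about 2 mm of the compartment centres.

```bash
python3 -c "
from bench import robot
print(robot.job_done())"
```

```text
the job is handed in; nothing more can be done
None
```

All four stamps stand upright and released in the rack in reverse order (left to right: small round, large round, oblong, square), each within about 2 mm of its compartment's middle, and the job was handed in at about 25 s with no verdict returned.

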